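Offer up a finger joint over the glue guard

ROBOT

A 7-joint arm with a two-finger parallel gripper is mounted at the origin on a cart in front of the work surface, level with it; the furniture and walls round the work are solid. World frame = base frame: x ahead of the robot, y to its left, z up, the work surface at z = 0. Lengths are in mm, angles in rad, forces in N, time in s.
With the tool pointing down it reaches from about 425 to 825 mm from the base axis. Payload 3.6 kg.
Tool frame: the origin (TCP) lies at the very end of the fingers, on their centre line; the grasp point (between the pads) lies 19 mm behind it (tcp_to_grasp is the distance from the TCP to the grasp point, in mm); z points along the fingers, x is the direction in which the jaws open and shut, and the axes are right-handed (so a half turn about z gives the same grasp; the last joint's range is limited). The gripper opens to 85 mm and grips with 20 to 120 N. Pads are 22 mm wide; open, the fingers measure 114 mm over their backs; the gripper's body (76 mm by 85 mm) begins 54 mm behind the grasp point. The pads swing forward as they close: fully open they stand 13 mm farther back than shut.
Start: joints at [-1.304, 0.615, -0.013, 1.423, 0.008, 1.103, -0.04], TCP at [187.579, 622.316, 231.297] pointing down, gripper open.
Joint ranges: [-3.12, 3.12], [-0.3, 2.06], [-1.34, 1.32], [0.26, 2.42], [-1.36, 4.5], [0.01, 1.98], [-2.84, 2.84]. Speed limits (rad/s): [2.79, 2.79, 3.14, 3.14, 3.14, 3.14, 3.14].

INTERFACE

Orientations are given as a unit quaternion [x, y, z, w].
In Python, from station import read_state, camera, job_done, tcp_to_grasp gives the robot as it stands.
- The arm moves only by the tool play_rows, never from a script. Its argument "series" is a list of rows, each a list of 3 entries, a list of its own where there are three numbers: the closure, from -1 (fully open) to 1 (shut), then the shift along the tool's x, y, z in m, then the turn, a rotation vector about the tool's x, y, z in degrees. In form: [[gripper, [x, y, z], [wx, wy, wz]], ...]. A call has 1 to 12 rows; each row is the pose to reach, as a shift and turn from the pose commanded when the call began, along the tool's axes at that moment; what a row does not reach only later rows make up. A row lasts 1/8 s, in which the tool goes at most 62.5 mm and 10.7 degrees, less where a joint would pass 70% of its speed; a pose out of reach is approached as far as the arm can. A call with a gripper value outside its range is refused whole. The fingers move at their own pace and stop on an object; the grip force is fixed at half the most. Time passes only in rows, so rows that repeat a pose let the fingers close. It gives the time, the measured TCP pose, the force and the opening at its end, in the units of the state.
- read_state(): the state, without advancing time (a new reading comes with each control period).
- camera(name): name is "scene" or "top"; returns a dict with "color" (400x640x3 uint8, red, green, blue), "camera_matrix" (3x3 intrinsics, pixels), "cam_to_world" (4x4, takes a point from camera to world coordinates). Camera axes: x right, y down, z forward; pixel columns grow to the right and rows downward; lengths in mm; the calibration is good to about 2 mm. A picture is of the moment at which its call begins. There is no depth.
- job_done(): hands the job in, once; it reports no verdict.
The state is a dict: "clock": time; "joint_pos": joint angles; "dq": joint speeds; "tau": joint torques, N m; "tool_pos": TCP position; "tcp_rot": TCP orientation; "ft_force": force on the tool from outside, world axes, zero at the start; "wrist_torque": the same for the moment, N m; "opening": finger opening in mm.
Only numpy, scipy, OpenCV 4.12 (cv2) and the standard library are available. Lean on these libraries where they do the work, as an engineer would, in place of code of your own. Each camera call takes 0.05 s, during which the arm holds its last target. There are 200 camera calls.

TASK

First hang the orange glue guard over the middle of the gluing jig's bar, so that its roof rests on the bar with a leg on each side, and let go of it. Then pick up the loose upper half of the finger joint and hold it still and level about a centimetre above the lower half in the jig, its four fingers lined up over the four gaps, so that I can brush on glue: never let the two halves touch, and finish while still holding it there. Leave the tools and other things on the bench where they are.

Things in the scene. Friction and masses are not known exactly. Their poses are not given: they have to be found in the camera images.
- jig: Gluing jig, fixed: plywood base 220x210x12, origin at the centre of its underside, on the work surface; its x runs along the bar, y from the lower joint half towards the bar, z up. The bar is aluminium, 20x20 in section, along the jig's x at jig y = +65, its top 115 above the work surface (its underside 95), on two dark wooden posts 20 wide centred at jig x = -98 and +98: 176 of it is free between the posts. The lower half is fastened at jig y = -65.
- bar_top (a point): Point on the middle of the bar's top face; axes as the jig's (x along the bar, z up).
- joint_top (a point): Point at the centre of the lower half, level with the tips of its fingers, 57 above the work surface; axes as the jig's. The lower half is a pale wooden comb, 100 along the jig's x, 50 along y, 45 high: five upright fingers 10 wide at jig x = -40, -20, 0, 20, 40, with gaps 10 wide and 23 deep between them at jig x = -30, -10, 10, 30; fingers and gaps run right across along y. It is fixed to the jig.
- guard: Orange glue guard, loose: rigid folded sheet like an upside-down U, 80 long (own x), 40 wide outside (own y), 60 high, standing on its two legs at the start. Sheet 4 thick: the legs are 32 apart inside, 56 deep inside, open at both ends. Origin at the centre of its underside (level with the feet), z up. About 0.1 kg; grip it across the legs, near the roof.
- guard_roof (a point): Point on the guard, at the middle of the underside of its roof, 56 above its feet: it lies on the bar's top when the guard hangs.
- upper_half: Upper half of the finger joint, loose: wooden block 100 long (own x), 50 thick (own y), 70 high, standing on four fingers that point down. Fingers 9 wide at own x = -30, -10, 10, 30, each 23 long and right across the thickness; the block above them is solid (z 23 to 70). The same either way round. Origin at the centre of its underside, level with the finger tips, z up. About 0.18 kg; grip it across its thickness.
- cutter_red: red moulding cutter block, 95x95x40 (mm); origin at the centre of its underside; bystander.
- spacer_0: pale ring, 60 across, 20 high (mm); origin at the centre of its underside; bystander.
- spacer_1: dark ring, 56 across, 12 high (mm); origin at the centre of its underside; bystander.
- pencil_red: red pencil, 171 long, lying (mm); origin at the centre of its underside; bystander.
- screw_tin: open grey tin, 73 across, 50 high (mm); origin at the centre of its underside; bystander.
- sanding_block: sanding block, 64x112x37 (mm); origin at the centre of its underside; bystander.
- lower_half: The lower half of the finger joint itself, fixed in the jig (see joint_top). Origin at the centre of its underside, 12 above the work surface; its own y runs along the row of fingers.

How it is judged:
By the outcome, as a careful person would: the job done as asked, in the order asked, and still so for the second after the job is handed in, while the arm keeps its last pose, push and grip.
It also fails if it takes over 67 s, if anything falls off the work surface, if the arm or the gripper's body presses on something with over 40 N, if the wrist force passes 120 N, or if a joint passes its speed limit or range.

## Working session

There is one attempt and no reset: what is moved stays moved. The work goes in short steps, Python scripts to look and compute and a tool call to move; the robot and the scene stay as the last step left them, time stands still between calls to the robot, and variables do not carry over. Pictures are saved under pics/ and viewed, about 8 in all and at most 12, crops included, and the job is handed in when it is done.

Besides the shell and the picture viewer there is one more tool, called after "Call:" by a JSON object that holds its "name" and its "arguments", one argument or row to a line. play_rows: Moves the arm, as the interface text tells. Its arguments: {"type":"object","properties":{"series":{"type":"array","items":{"type":"array"}}},"required":["series"]}

```bash
mkdir -p pics
python3 - <<'E'
from station import *
import cv2,numpy as np
for n in("scene","top"):
    c=camera(n); cv2.imwrite(f"pics/{n}0.png",c["color"][:,:,::-1]); np.savez(f"{n}0.npz",**c)
    print(n,c["camera_matrix"].round(1).tolist(),c["cam_to_world"].round(3).tolist())
print(read_state(),tcp_to_grasp)
E
```

```text
scene [[517.7, 0.0, 322.8], [0.0, 517.7, 196.1], [0.0, 0.0, 1.0]] [[0.796, -0.44, 0.415, -60.991], [-0.605, -0.599, 0.525, -927.771], [0.018, -0.669, -0.743, 1166.44], [0.0, 0.0, 0.0, 1.0]]
top [[404.8, 0.0, 325.0], [0.0, 404.8, 200.2], [0.0, 0.0, 1.0]] [[-0.021, -0.988, 0.152, 371.05], [-1.0, 0.02, -0.006, -178.692], [0.003, -0.152, -0.988, 1177.113], [0.0, 0.0, 0.0, 1.0]]
{'clock': 0.1, 'joint_pos': array([-1.30452931,  0.61583778, -0.01261364,  1.42476803,  0.00811717,
        1.10342721, -0.04045717]), 'dq': array([ 8.52154049e-05, -2.31330343e-03, -7.26067874e-04, -4.17761269e-03,
       -4.04626792e-04, -4.93807346e-04,  1.17030227e-04]), 'tau': array([ 1.53138200e-03, -4.70381820e+01,  2.60353480e-01, -1.71569771e+01,
        1.01055639e-02,  5.82211534e-03, -4.65186929e-06]), 'tool_pos': array([187.38273881, 621.66498526, 230.23436807]), 'tcp_rot': array([ 8.02679086e-01,  5.96409974e-01, -9.44484743e-04,  7.31993064e-04]), 'ft_force': array([ 0.28166258,  0.76069849, -0.48572664]), 'wrist_torque': array([-0.01530108,  0.01824499, -0.01507433]), 'opening': 85.45949723065067} 18.700000000000003
```

View pics/scene0.png

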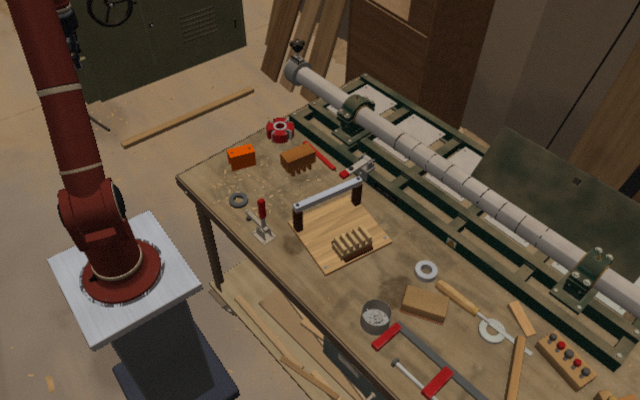

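View pics/top0.png

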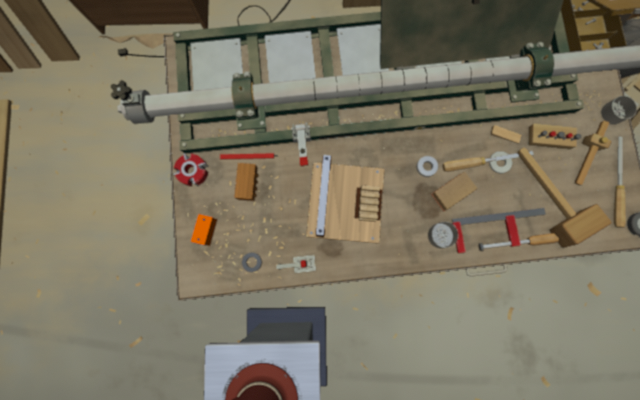

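The top view shows the guard at about (203,229), the upper half (246,181), the bar (324,195) and the lower half (369,203). The toggle clamps at (302,263) and (302,150) are obstacles. Next I'll zoom in and measure.

```bash
cat > h.py <<'E'
import numpy as np,cv2
class V:
    def __init__(s,c): s.im=c["color"];s.K=c["camera_matrix"];s.T=c["cam_to_world"]
    def ray(s,p):
        p=np.atleast_2d(np.asarray(p,float)); d=np.c_[p,np.ones(len(p))]@np.linalg.inv(s.K).T@s.T[:3,:3].T
        return s.T[:3,3],d
    def onz(s,p,z):
        o,d=s.ray(p); return o+d*((z-o[2])/d[:,2])[:,None]
    def pix(s,P):
        q=(np.atleast_2d(P)-s.T[:3,3])@s.T[:3,:3]@s.K.T; return q[:,:2]/q[:,2:]
def load(f): return V(np.load(f))
def rect(v,mask,z):
    n,l,st,_=cv2.connectedComponentsWithStats(mask.astype(np.uint8)); k=1+st[1:,4].argmax()
    y,x=np.nonzero(l==k); w=v.onz(np.c_[x,y],z)[:,:2].astype(np.float32)
    return st[k].tolist(),w.mean(0).round(1),cv2.minAreaRect(w)
E
python3 - <<'E'
from h import *
for n,(x,y) in(("top",(165,115)),("scene",(180,105))):
    v=load(n+"0.npz"); c=v.im[y:y+170,x:x+230,::-1]
    cv2.imwrite(f"pics/{n}1.png",cv2.resize(c,None,fx=3.4,fy=3.4,interpolation=cv2.INTER_CUBIC))
v=load("top0.npz"); h=cv2.cvtColor(v.im,cv2.COLOR_RGB2HSV)
for p in((203,222),(203,240),(246,178),(246,195),(324,195),(350,200),(362,203)):print(p,h[p[1],p[0]])
m=(h[...,0]<14)&(h[...,1]>190)&(h[...,2]>180);m[:,:185]=0;m[:,225:]=0
print(rect(v,m,60))
E
```

```text
(203, 222) [ 14 255 215]
(203, 240) [ 14 255 216]
(246, 178) [ 15 163 149]
(246, 195) [ 16 164 138]
(324, 195) [108  35 192]
(350, 200) [ 18  93 170]
(362, 203) [ 19  91 126]
([206, 216, 3, 1, 3], array([505.2, 142.7], dtype=float32), ((505.2131042480469, 142.67605590820312), (5.541878700256348, 3.1292435664909135e-07), 88.80790710449219))
```

View pics/top1.png

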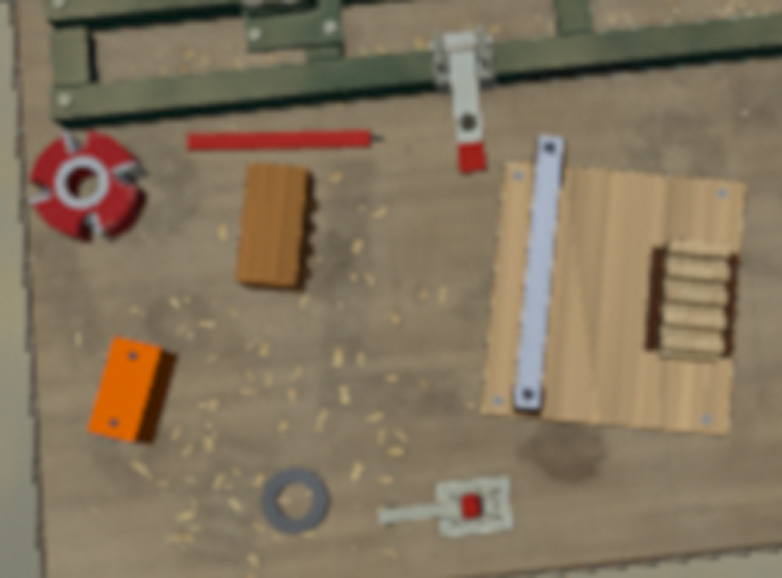

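View pics/scene1.png

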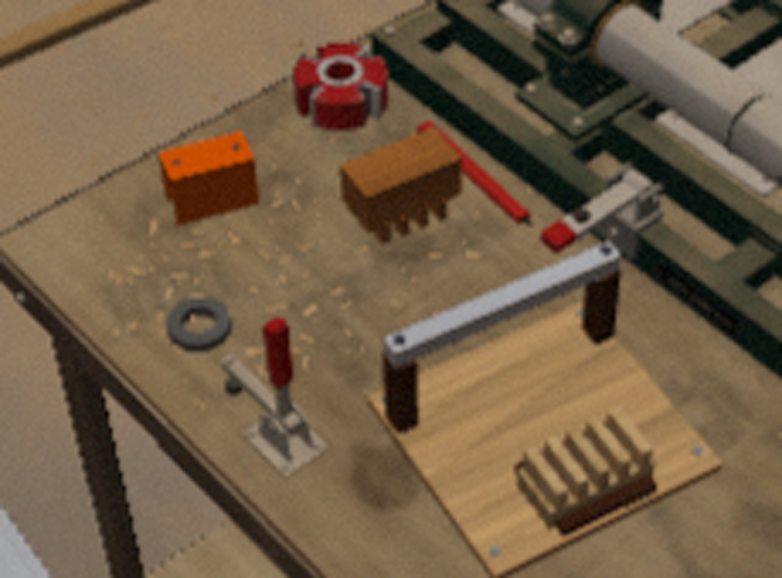

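Top crop (scale 3.4, offset 165,115): guard roof corners are about (117,337), (163,348), (135,442), (88,432). The block's top spans (245,165)–(300,290), the bar runs (550,137)–(527,408), and the base corners are (506,162), (745,184), (727,433), (483,410).

```bash
cat >> h.py <<'E'
def box(h,lo,hi,b):
    m=cv2.inRange(h,np.array(lo),np.array(hi))>0; k=np.zeros_like(m); k[b[1]:b[3],b[0]:b[2]]=1
    return m&k
E
python3 - <<'E'
from h import *
F=lambda c,o:(np.array(c)+.5)/3.4-.5+np.array(o)
t=load("top0.npz");s=load("scene0.npz")
ht,hs=[cv2.cvtColor(v.im,cv2.COLOR_RGB2HSV) for v in(t,s)]
print("guard t",rect(t,box(ht,(8,225,165),(20,255,255),(185,205,225,255)),60))
print("guard s",rect(s,box(hs,(5,225,165),(20,255,255),(222,135,262,175)),60))
print("upper t",rect(t,box(ht,(10,120,118),(20,220,255),(230,155,262,205)),70))
print("upper s",rect(s,box(hs,(10,120,105),(20,220,255),(275,135,320,180)),70))
print("bar t",rect(t,box(ht,(95,15,120),(125,90,255),(305,145,340,245)),115))
print("bar s",rect(s,box(hs,(95,5,120),(130,90,255),(285,165,370,215)),115))
b=t.onz(F([(506,162),(745,184),(727,433),(483,410)],(165,115)),12);print("base t",b[:,:2].round(1).tolist(),b.mean(0).round(1))
b=s.onz(F([(370,400),(493,577),(721,465)],(180,105)),12);print("base s",b[:,:2].round(1).tolist(),(b[0]+b[2])/2)
print("fing t",t.onz(F([(667,238),(730,240),(722,360),(657,355)],(165,115)),57).round(1).tolist())
print("upper pick",t.onz(F([(249,164),(310,168),(301,289),(238,283)],(165,115)),70).round(1).tolist())
E
```

```text
guard t ([192, 215, 20, 29, 354], array([469.4, 157.5], dtype=float32), ((469.4654235839844, 157.6482696533203), (36.8808708190918, 75.62300109863281), 75.22078704833984))
guard s ([227, 144, 27, 14, 196], array([464.9, 156.4], dtype=float32), ((464.5595397949219, 156.38702392578125), (37.377769470214844, 77.43228149414062), 75.82584381103516))
upper t ([235, 163, 20, 36, 582], array([602.2,  38.9], dtype=float32), ((602.2540283203125, 38.87163162231445), (46.891517639160156, 98.31166076660156), 84.54691314697266))
upper s ([280, 142, 35, 20, 360], array([598.1,  39.1], dtype=float32), ((600.5009155273438, 41.20620346069336), (56.83089065551758, 104.72631072998047), 84.73613739013672))
bar t ([317, 156, 13, 79, 475], array([ 549.6, -180.4], dtype=float32), ((550.0009765625, -181.14935302734375), (18.39073944091797, 212.09556579589844), 83.99736022949219))
bar s ([298, 178, 61, 28, 204], array([ 546. , -180.8], dtype=float32), ((548.7698974609375, -181.85305786132812), (15.826210975646973, 189.08914184570312), 83.63970947265625))
base t [[664.1, -154.1], [640.3, -360.9], [425.7, -336.5], [449.4, -131.0]] [ 544.9 -245.6   12. ]
base s [[442.7, -135.5], [418.9, -337.5], [635.2, -362.4]] [ 538.96846317 -248.94300154   12.        ]
fing t [[585.5, -287.3, 57.0], [582.7, -339.4, 57.0], [483.1, -328.7, 57.0], [488.3, -275.7, 57.0]]
upper pick [[652.2, 56.7, 70.0], [647.8, 6.4, 70.0], [546.9, 13.2, 70.0], [552.9, 64.5, 70.0]]
```

```bash
cat >> h.py <<'E'
def go(x,y,z,yaw):
    "tool-frame shift (m) and turn (deg) from measured pose to TCP x,y,z pointing down, tool x at world yaw deg (mod 180)"
    from station import read_state
    from scipy.spatial.transform import Rotation as R
    s=read_state(); r=R.from_quat(s["tcp_rot"]); best=None
    for a in(yaw,yaw+180):
        g=R.from_euler("z",a,degrees=True)*R.from_euler("x",180,degrees=True)
        w=(r.inv()*g).as_rotvec(degrees=True)
        if best is None or np.linalg.norm(w)<np.linalg.norm(best): best=w
    X=r.as_matrix()
    print("t",round(s["clock"],2),"pos",s["tool_pos"].round(1),"yaw",np.degrees(np.arctan2(X[1,0],X[0,0])).round(2),"tilt",np.degrees(X[:2,2]).round(2),"F",s["ft_force"].round(1),"op",round(s["opening"],1),"q",s["joint_pos"].round(2))
    print("shift",(r.inv().apply(np.array([x,y,z])-s["tool_pos"])/1000).round(4),"turn",best.round(2))
E
python3 -c "
from h import *
go(467.5,157,130,75.3)"
```

```text
t 0.1 pos [187.4 621.7 230.2] yaw 73.23 tilt [-0.04 -0.13] F [ 0.3  0.8 -0.5] op 85.5 q [-1.3   0.62 -0.01  1.42  0.01  1.1  -0.04]
shift [-0.3638  0.4023  0.1011] turn [ 0.    0.14 -2.07]
```

Call:
{"name": "play_rows", "arguments": {
  "series": [
    [-1,[-0.03,0.034,0],[0,0,0]],
    [-1,[-0.06,0.067,0],[0,0,0]],
    [-1,[-0.1,0.11,0.01],[0,0,0]],
    [-1,[-0.14,0.155,0.02],[0,0,-1]],
    [-1,[-0.18,0.2,0.03],[0,0,-1]],
    [-1,[-0.22,0.245,0.04],[0,0,-2]],
    [-1,[-0.26,0.29,0.05],[0,0,-2]],
    [-1,[-0.3,0.33,0.07],[0,0,-2]],
    [-1,[-0.33,0.365,0.085],[0,0.1,-2]],
    [-1,[-0.35,0.388,0.095],[0,0.1,-2]],
    [-1,[-0.3638,0.4023,0.101],[0,0.1,-2]],
    [-1,[-0.3638,0.4023,0.101],[0,0.1,-2]]
  ]
}}

```text
clock: 1.6
tool_pos: [467.9, 156.0, 129.6]
tcp_rot: [0.793, 0.609, -0.0, -0.0]
ft_force: [-1.4, 0.2, -0.2]
opening: 85.4
```

Run:
```python
from h import *
from station import camera
go(467.5,157,25,75.3)
ims=[]
for n,(x,y,w) in(("top",(150,180,100)),("scene",(195,90,100))):
    c=camera(n); ims.append(cv2.resize(c["color"][y:y+100,x:x+w,::-1],None,fx=4,fy=4,interpolation=cv2.INTER_CUBIC))
cv2.imwrite("pics/a.png",np.hstack(ims))
```

```text
t 1.6 pos [467.9 156.  129.6] yaw 75.0 tilt [-0.05  0.01] F [-1.4  0.2 -0.2] op 85.4 q [-0.36  0.52 -0.    1.99  0.    0.64  0.94]
shift [ 0.0009 -0.0006  0.1046] turn [-0.06  0.   -0.3 ]
```

View pics/a.png

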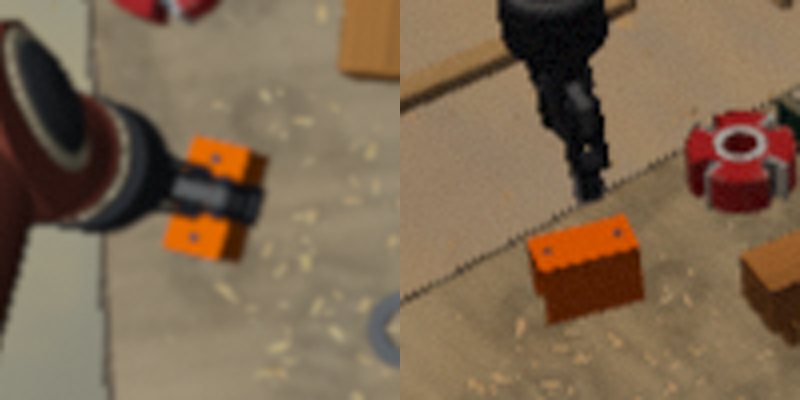

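The gripper stands over the middle of the guard, with its jaws across the legs (top crop about (215,190)). Descend and grip.

Call:
{"name": "play_rows", "arguments": {
  "series": [
    [-1,[0.001,-0.0005,0.02],[0,0,0]],
    [-1,[0.001,-0.0005,0.05],[0,0,0]],
    [-1,[0.001,-0.0005,0.08],[0,0,0]],
    [-1,[0.001,-0.0005,0.097],[0,0,0]],
    [-1,[0.001,-0.0005,0.1025],[0,0,0]],
    [-1,[0.001,-0.0005,0.1025],[0,0,0]],
    [0.5,[0.001,-0.0005,0.1025],[0,0,0]],
    [1,[0.001,-0.0005,0.1025],[0,0,0]],
    [1,[0.001,-0.0005,0.1025],[0,0,0]],
    [1,[0.001,-0.0005,0.1025],[0,0,0]],
    [1,[0.001,-0.0005,0.1025],[0,0,0]],
    [1,[0.001,-0.0005,0.1025],[0,0,0]]
  ]
}}

```text
clock: 3.2
tool_pos: [468.1, 159.4, 28.5]
tcp_rot: [0.792, 0.61, 0.001, -0.0]
ft_force: [0.1, -0.1, 5.3]
opening: 39.4
```

```bash
python3 -c "
from h import *
go(467.5,157,200,75.3)"
```

```text
t 3.2 pos [468.1 159.4  28.5] yaw 75.23 tilt [0.09 0.13] F [ 0.1 -0.1  5.3] op 39.4 q [-0.37  0.69 -0.    2.06  0.    0.39  0.94]
shift [-0.002   0.0002 -0.1715] turn [ 0.06 -0.14 -0.07]
```

Call:
{"name": "play_rows", "arguments": {
  "series": [
    [1,[0,0,-0.01],[0,0,0]],
    [1,[0,0,-0.03],[0,0,0]],
    [1,[0,0,-0.06],[0,0,0]],
    [1,[0,0,-0.1],[0,0,0]],
    [1,[0,0,-0.14],[0,0,0]],
    [1,[0,0,-0.17],[0,0,0]],
    [1,[0,0,-0.185],[0,0,0]],
    [1,[0,0,-0.185],[0,0,0]]
  ]
}}

```text
clock: 4.2
tool_pos: [467.8, 158.9, 213.9]
tcp_rot: [0.792, 0.61, 0.002, -0.0]
ft_force: [0.3, -0.6, -1.8]
opening: 39.3
```

```bash
python3 -c "
from h import *
go(549.5,-181,212,84)"
```

```text
t 4.2 pos [467.8 158.9 213.9] yaw 75.22 tilt [0.15 0.14] F [ 0.3 -0.6 -1.8] op 39.3 q [-0.37  0.39 -0.    1.89 -0.    0.85  0.94]
shift [-0.3078  0.1657  0.0013] turn [ 0.13 -0.17 -8.78]
```

Call:
{"name": "play_rows", "arguments": {
  "series": [
    [1,[-0.015,0.008,0],[0,0,0]],
    [1,[-0.045,0.024,0],[0,0,-1]],
    [1,[-0.08,0.043,0],[0,0,-2]],
    [1,[-0.12,0.0645,0],[0,0,-3]],
    [1,[-0.16,0.086,0],[0,0,-4]],
    [1,[-0.2,0.1075,0],[0,0,-5.5]],
    [1,[-0.24,0.129,0],[0,0,-7]],
    [1,[-0.27,0.145,0],[0,0,-8]],
    [1,[-0.293,0.1575,0],[0,0,-8.8]],
    [1,[-0.305,0.164,0],[0.1,-0.1,-8.8]],
    [1,[-0.308,0.1657,0],[0.1,-0.1,-8.8]],
    [1,[-0.308,0.1657,0],[0.1,-0.1,-8.8]]
  ]
}}

```text
clock: 5.7
tool_pos: [548.9, -180.2, 211.9]
tcp_rot: [0.743, 0.67, -0.001, -0.001]
ft_force: [0.2, -0.1, -1.5]
opening: 39.0
```

Run:
```python
from h import *
from station import camera
go(549.5,-181,212,84)
ims=[]
for n,(x,y) in(("top",(280,145)),("scene",(270,110))):
    c=camera(n); np.savez(n+"1.npz",**c);v=V(c)
    h=cv2.cvtColor(c["color"],cv2.COLOR_RGB2HSV); m=cv2.inRange(h,np.array((5,225,80)),np.array((20,255,255)))>0
    m[:, :270]=0
    yy,xx=np.nonzero(m); print(n,len(xx),xx.min(),xx.max(),yy.min(),yy.max())
    ims.append(cv2.resize(c["color"][y:y+110,x:x+100,::-1],None,fx=4,fy=4,interpolation=cv2.INTER_CUBIC))
cv2.imwrite("pics/b.png",np.hstack(ims))
```

```text
t 5.7 pos [ 548.9 -180.2  211.9] yaw 84.09 tilt [-0.15  0.07] F [ 0.2 -0.1 -1.5] op 39.0 q [ 0.28  0.52  0.01  1.66 -0.    0.96  1.75]
shift [-0.0007  0.0006 -0.0001] turn [-0.15 -0.06  0.09]Traceback (most recent call last):
  File "<stdin>", line 9, in <module>
    return umr_minimum(a, axis, None, out, keepdims, initial, where)
ValueError: zero-size array to reduction operation minimum which has no identity
```

Run:
```python
from h import *
from station import camera
c=camera("scene"); np.savez("scene1.npz",**c);v=V(c)
a=np.radians(-6); ux=np.array([np.cos(a),np.sin(a)]);uy=np.array([-ux[1],ux[0]])
x,y=270,95
im=cv2.resize(c["color"][y:y+110,x:x+140,::-1],None,fx=5.5,fy=5.5,interpolation=cv2.INTER_CUBIC)
P=[np.r_[np.array([549,-180.3])+40*i*ux+20*j*uy,z] for z in(183,243) for i in(-1,1) for j in(-1,1)]
p=v.pix(P);print(p.round(1).tolist())
for q in p: cv2.circle(im,tuple(int(round(t)) for t in (q+.5-(x,y))*5.5-.5),3,(255,0,255),1)
cv2.imwrite("pics/b.png",im)
```

```text
[[320.0, 184.1], [312.2, 174.6], [345.7, 173.1], [337.7, 164.0], [320.3, 167.8], [312.3, 158.3], [346.9, 156.8], [338.6, 147.6]]
```

View pics/b.png

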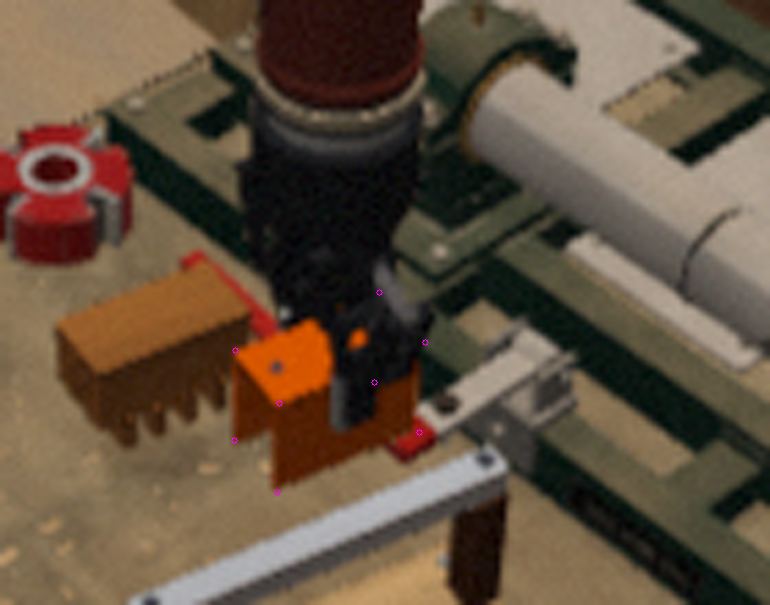

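The guard's drawn corners match the picture within about 1 px (bottom corner (275,490) against (277,492)), so it sits in the grip as expected. Descend over the bar.

Call:
{"name": "play_rows", "arguments": {
  "series": [
    [1,[-0.0013,0,0.015],[0,0,0]],
    [1,[-0.0013,0,0.04],[0,0,0]],
    [1,[-0.0013,0,0.06],[0,0,0]],
    [1,[-0.0013,0,0.068],[0,0,0]],
    [1,[-0.0013,0,0.075],[0,0,0]],
    [1,[-0.0013,0,0.085],[0,0,0]],
    [1,[-0.0013,0,0.095],[0,0,0]],
    [1,[-0.0013,0,0.105],[0,0,0]],
    [1,[-0.0013,0,0.113],[0,0,0]],
    [1,[-0.0013,0,0.117],[0,0,0]],
    [1,[-0.0013,0,0.117],[0,0,0]]
  ]
}}

```text
clock: 7.18
tool_pos: [548.8, -182.5, 95.0]
tcp_rot: [0.743, 0.669, -0.001, -0.001]
ft_force: [-0.5, -0.1, -0.7]
opening: 38.7
```

Run:
```python
from h import *
from station import camera
go(548.5,-181.5,88,83.9)
c=camera("scene"); x,y=270,95
cv2.imwrite("pics/c.png",cv2.resize(c["color"][y:y+130,x:x+140,::-1],None,fx=4.5,fy=4.5,interpolation=cv2.INTER_CUBIC))
```

```text
t 7.17 pos [ 548.8 -182.5   95. ] yaw 84.02 tilt [-0.12  0.02] F [-0.5 -0.1 -0.7] op 38.7 q [ 0.28  0.67  0.    1.78 -0.    0.69  1.75]
shift [ 0.0009 -0.0003  0.007 ] turn [-0.12 -0.01  0.12]
```

View pics/c.png

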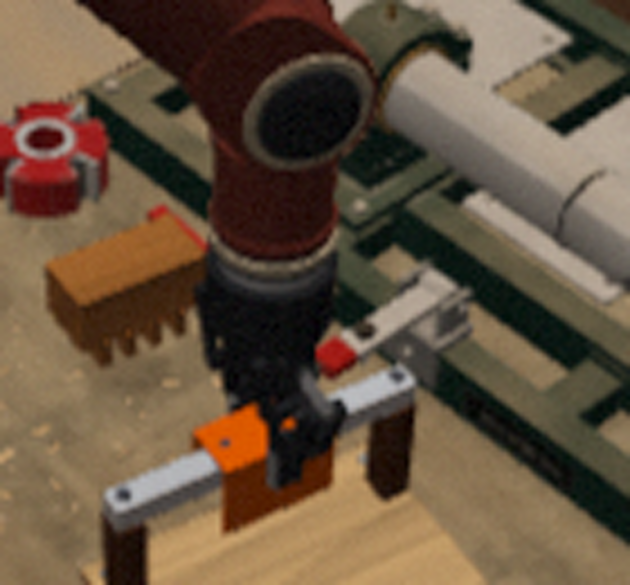

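The guard straddles the bar with no contact force, its roof about 7 mm above the bar (crop (230,440)). Lower the rest of the way and release.

Call:
{"name": "play_rows", "arguments": {
  "series": [
    [1,[0.0005,0,0.003],[0,0,0]],
    [1,[0.0005,0,0.006],[0,0,0]],
    [1,[0.0005,0,0.0075],[0,0,0]],
    [1,[0.0005,0,0.0075],[0,0,0]]
  ]
}}

```text
clock: 7.72
tool_pos: [548.9, -182.0, 87.8]
tcp_rot: [0.743, 0.669, -0.0, -0.001]
ft_force: [0.0, 0.8, -1.0]
opening: 39.3
```

Call:
{"name": "play_rows", "arguments": {
  "series": [
    [1,[0,0,0.0008],[0,0,0]],
    [1,[0,0,0.0015],[0,0,0]],
    [1,[0,0,0.0015],[0,0,0]]
  ]
}}

```text
clock: 8.1
tool_pos: [549.0, -182.0, 87.6]
tcp_rot: [0.743, 0.669, -0.0, -0.0]
ft_force: [-2.7, 0.6, 6.6]
opening: 38.8
```

Contact at 6.6 N, so the roof is on the bar. Release slowly, then lift.

Call:
{"name": "play_rows", "arguments": {
  "series": [
    [0.2,[0,0,-0.0005],[0,0,0]],
    [-0.3,[0,0,-0.0005],[0,0,0]],
    [-1,[0,0,-0.0005],[0,0,0]],
    [-1,[0,0,-0.0005],[0,0,0]],
    [-1,[0,0,-0.0005],[0,0,0]],
    [-1,[0,0,-0.0005],[0,0,0]],
    [-1,[0,0,-0.02],[0,0,0]],
    [-1,[0,0,-0.05],[0,0,0]],
    [-1,[0,0,-0.09],[0,0,0]],
    [-1,[0,0,-0.125],[0,0,0]],
    [-1,[0,0,-0.14],[0,0,0]],
    [-1,[0,0,-0.14],[0,0,0]]
  ]
}}

```text
clock: 9.6
tool_pos: [549.4, -182.1, 226.7]
tcp_rot: [0.743, 0.669, -0.0, -0.0]
ft_force: [-0.1, -0.2, -0.3]
opening: 84.9
```

```bash
python3 -c "
from h import *
go(601,39.5,150,84.6)"
```

```text
t 9.6 pos [ 549.4 -182.1  226.7] yaw 84.03 tilt [-0.02 -0.01] F [-0.1 -0.2 -0.3] op 84.9 q [ 0.28  0.51  0.01  1.64 -0.    0.99  1.75]
shift [0.2258 0.0283 0.0766] turn [-0.01  0.01 -0.57]
```

Call:
{"name": "play_rows", "arguments": {
  "series": [
    [-1,[0.02,0.003,0],[0,0,0]],
    [-1,[0.06,0.0075,0],[0,0,0]],
    [-1,[0.105,0.013,0.01],[0,0,0]],
    [-1,[0.15,0.019,0.03],[0,0,-0.3]],
    [-1,[0.19,0.024,0.055],[0,0,-0.6]],
    [-1,[0.216,0.027,0.07],[0,0,-0.6]],
    [-1,[0.226,0.0283,0.0766],[0,0,-0.6]],
    [-1,[0.226,0.0283,0.0766],[0,0,-0.6]],
    [-1,[0.226,0.0283,0.0766],[0,0,-0.6]]
  ]
}}

```text
clock: 10.72
tool_pos: [600.8, 38.0, 150.0]
tcp_rot: [0.74, 0.672, -0.001, 0.0]
ft_force: [0.5, -0.9, -1.1]
opening: 85.4
```

Run:
```python
from h import *
from station import camera
go(601,39.3,30,84.6)
ims=[]
for n,(x,y) in(("scene",(260,95)),("top",(215,135))):
    c=camera(n); np.savez(n+"2.npz",**c)
    ims.append(cv2.resize(c["color"][y:y+135,x:x+100 if n=="top" else x+120,::-1],None,fx=3.6,fy=3.6,interpolation=cv2.INTER_CUBIC))
cv2.imwrite("pics/d.png",np.hstack(ims))
```

```text
t 10.72 pos [600.8  38.  150. ] yaw 84.49 tilt [-0.06 -0.06] F [ 0.5 -0.9 -1.1] op 85.4 q [-0.1   0.63 -0.    1.67  0.    0.85  1.37]
shift [0.0015 0.0002 0.12  ] turn [-0.06  0.07 -0.11]
```

View pics/d.png

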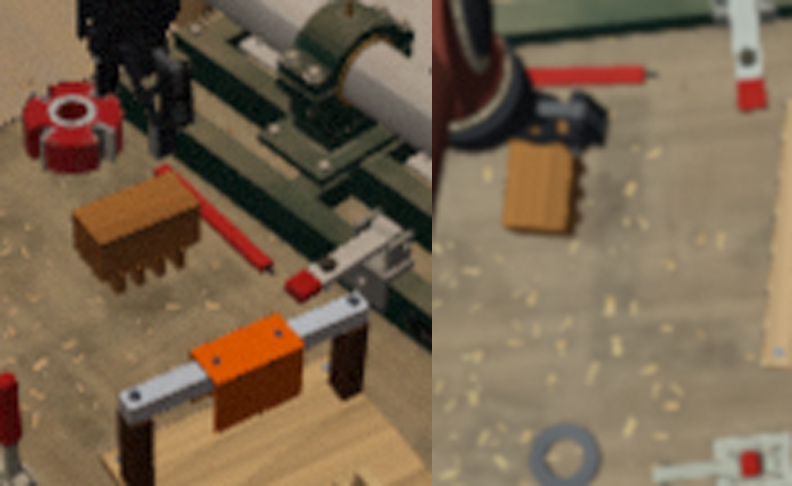

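The guard hangs across the middle of the bar (crop (247,370)). The gripper is above the block, so descend and grip.

Call:
{"name": "play_rows", "arguments": {
  "series": [
    [-1,[0.001,0,0.02],[0,0,0]],
    [-1,[0.001,0,0.05],[0,0,0]],
    [-1,[0.001,0,0.085],[0,0,0]],
    [-1,[0.001,0,0.11],[0,0,0]],
    [-1,[0.001,0,0.12],[0,0,0]],
    [-1,[0.001,0,0.12],[0,0,0]],
    [0.2,[0.001,0,0.12],[0,0,0]],
    [1,[0.001,0,0.12],[0,0,0]],
    [1,[0.001,0,0.12],[0,0,0]],
    [1,[0.001,0,0.12],[0,0,0]],
    [1,[0.001,0,0.12],[0,0,0]],
    [1,[0.001,0,0.12],[0,0,0]]
  ]
}}

```text
clock: 12.32
tool_pos: [601.7, 40.7, 31.0]
tcp_rot: [0.74, 0.673, 0.0, 0.0]
ft_force: [-0.0, -0.4, 4.7]
opening: 49.2
```

Call:
{"name": "play_rows", "arguments": {
  "series": [
    [1,[0,0,-0.01],[0,0,0]],
    [1,[0,0,-0.03],[0,0,0]],
    [1,[0,0,-0.06],[0,0,0]],
    [1,[0,0,-0.1],[0,0,0]],
    [1,[0,0,-0.14],[0,0,0]],
    [1,[0,0,-0.17],[0,0,0]],
    [1,[0,0,-0.185],[0,0,0]],
    [1,[0,0,-0.185],[0,0,0]],
    [1,[0,0,-0.185],[0,0,0]]
  ]
}}

```text
clock: 13.45
tool_pos: [599.7, 40.8, 212.9]
tcp_rot: [0.739, 0.673, -0.002, -0.002]
ft_force: [0.5, 0.2, -2.8]
opening: 49.3
```

```bash
python3 -c "
from h import *
go(535.5,-311,215,83.8)"
```

```text
t 13.45 pos [599.7  40.8 212.9] yaw 84.63 tilt [-0.3 -0. ] F [ 0.5  0.2 -2.8] op 49.3 q [-0.1   0.56 -0.    1.59  0.    1.    1.37]
shift [-0.3562 -0.031  -0.0017] turn [-0.3   0.04  0.83]
```

Call:
{"name": "play_rows", "arguments": {
  "series": [
    [1,[-0.015,-0.0015,0],[0,0,0]],
    [1,[-0.045,-0.004,0],[0,0,0]],
    [1,[-0.085,-0.0075,0],[0,0,0.2]],
    [1,[-0.125,-0.011,0],[0,0,0.3]],
    [1,[-0.165,-0.0145,0],[0,0,0.4]],
    [1,[-0.205,-0.018,0],[0,0,0.5]],
    [1,[-0.245,-0.0215,0],[-0.2,0,0.6]],
    [1,[-0.285,-0.025,0],[-0.2,0,0.7]],
    [1,[-0.32,-0.028,0],[-0.3,0,0.8]],
    [1,[-0.344,-0.03,0],[-0.3,0,0.8]],
    [1,[-0.3562,-0.031,0],[-0.3,0,0.8]],
    [1,[-0.3562,-0.031,0],[-0.3,0,0.8]]
  ]
}}

```text
clock: 14.95
tool_pos: [535.7, -311.9, 214.0]
tcp_rot: [0.745, 0.667, 0.001, 0.001]
ft_force: [0.8, 0.4, -1.8]
opening: 49.1
```

```bash
python3 -c "
from h import *
go(535.5,-311,130,83.8)"
```

```text
t 14.95 pos [ 535.7 -311.9  214. ] yaw 83.7 tilt [ 0.13 -0.  ] F [ 0.8  0.4 -1.8] op 49.1 q [ 0.48  0.58  0.02  1.54 -0.01  1.02  1.96]
shift [ 0.0009 -0.0005  0.084 ] turn [ 0.13 -0.01 -0.1 ]
```

Call:
{"name": "play_rows", "arguments": {
  "series": [
    [1,[0.0005,-0.0005,0.02],[0,0,0]],
    [1,[0.0005,-0.0005,0.045],[0,0,0]],
    [1,[0.0005,-0.0005,0.07],[0,0,0]],
    [1,[0.0005,-0.0005,0.087],[0,0,0]],
    [1,[0.0005,-0.0005,0.094],[0,0,0]],
    [1,[0.0005,-0.0005,0.094],[0,0,0]],
    [1,[0.0005,-0.0005,0.094],[0,0,0]]
  ]
}}

```text
clock: 15.82
tool_pos: [537.3, -310.7, 121.7]
tcp_rot: [0.744, 0.668, 0.002, 0.002]
ft_force: [0.6, -0.4, -1.5]
opening: 49.4
```

Run:
```python
from h import *
from station import camera
go(535.5,-311,98,83.8)
ims=[]
c=camera("scene");np.savez("scene3.npz",**c);np.savez("top3.npz",**camera("top"))
x,y=315,190
cv2.imwrite("pics/e.png",cv2.resize(c["color"][y:y+75,x:x+80,::-1],None,fx=8,fy=8,interpolation=cv2.INTER_CUBIC))
```

```text
t 15.82 pos [ 537.3 -310.7  121.7] yaw 83.83 tilt [ 0.32 -0.07] F [ 0.6 -0.4 -1.5] op 49.4 q [ 0.48  0.68  0.01  1.64 -0.01  0.81  1.96]
shift [-0.0005 -0.0019  0.0237] turn [0.32 0.04 0.03]
```

View pics/e.png

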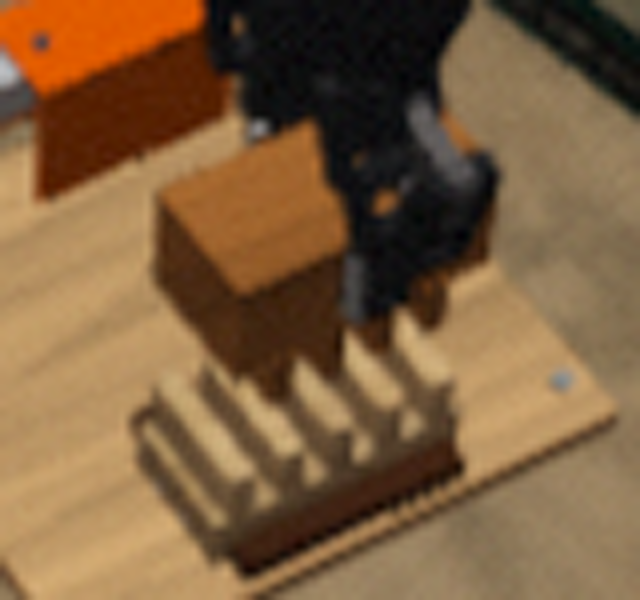

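The block hovers about 34 mm above the fingers, roughly lined up. Its near top corner is at crop (243,297) and the lower finger fronts run (237,495)…(440,385). I'll measure both against the projected models, using the same camera.

Run:
```python
from h import *
a=np.radians(-6.2); ux=np.array([np.cos(a),np.sin(a),0]);uy=np.array([-ux[1],ux[0],0]);J=np.array([535.5,-311,57.])
t=load("top0.npz");s=load("scene2.npz");s3=load("scene3.npz")
u=np.arange(-50,50.1,.5)
for n,v in(("top",t),("scene",s)):
    g=v.im.astype(np.float32).mean(2)
    for w in(-20,-10,0,10,20):
        p=v.pix(J+u[:,None]*ux+w*uy).astype(np.float32)
        I=cv2.remap(g,p[:,0][None],p[:,1][None],cv2.INTER_LINEAR)[0]
        k=np.abs(u)<=50; Z=((I-I.mean())*np.exp(-2j*np.pi*u/20))[:-1].sum()
        print(n,w,"finger centre offset",round(-np.angle(Z)*20/2/np.pi,2),"amp",round(abs(Z)/100,1),I[::10].astype(int).tolist())
C=np.array([537.3,-310.7,90.7])
def crop(v,o,w,h,f,segs):
    im=cv2.resize(v.im[o[1]:o[1]+h,o[0]:o[0]+w,::-1],None,fx=f,fy=f,interpolation=cv2.INTER_CUBIC)
    for P,Q,c in segs:
        q=[tuple(int(round(z)) for z in (r+.5-o)*f-.5) for r in v.pix([P,Q])]; cv2.line(im,q[0],q[1],c,1)
    return im
low=[(J+x*ux-25*uy,J+x*ux+25*uy,(255,0,255)) for c in range(-40,41,20) for x in(c-5,c+5)]
up=[]
for i,j in((-50,-25),(-50,25),(50,-25)):
    up+=[(C+i*ux+j*uy+[0,0,23],C+i*ux+j*uy+[0,0,70],(255,255,0))]
up+=[(C-50*ux+25*uy+[0,0,70],C-50*ux-25*uy+[0,0,70],(255,255,0)),(C-50*ux-25*uy+[0,0,70],C+50*ux-25*uy+[0,0,70],(255,255,0))]
up+=[(C+x*ux-25*uy,C+x*ux-25*uy+[0,0,23],(0,255,0)) for c in(-30,-10,10,30) for x in(c-4.5,c+4.5)]
A=crop(s3,np.array([325,200]),55,65,8.8,up)
B=crop(s,np.array([325,225]),50,40,7,low); D=crop(t,np.array([352,180]),50,42,7,low)
h=A.shape[0]; R=np.vstack([B,np.zeros((max(0,h-B.shape[0]-D.shape[0]),350,3),np.uint8),D])[:h]
A=cv2.copyMakeBorder(A,0,R.shape[0]-h if R.shape[0]>h else 0,0,0,cv2.BORDER_CONSTANT)
R=cv2.copyMakeBorder(R,0,A.shape[0]-R.shape[0],0,0,cv2.BORDER_CONSTANT)
o=np.hstack([A[:, :450],R]);print(o.shape);cv2.imwrite("pics/f.png",o)
```

```text
top -20 finger centre offset 3.16 amp 21.9 [121, 106, 138, 136, 106, 103, 139, 138, 114, 102, 133, 133, 105, 96, 130, 137, 116, 105, 143, 151, 145]
top -10 finger centre offset 3.6 amp 21.8 [111, 114, 148, 151, 128, 111, 145, 148, 127, 104, 136, 141, 125, 102, 144, 146, 127, 103, 145, 151, 145]
top 0 finger centre offset 3.27 amp 22.2 [111, 109, 145, 143, 125, 110, 147, 147, 125, 108, 147, 145, 124, 109, 152, 151, 122, 108, 153, 154, 147]
top 10 finger centre offset 3.66 amp 19.9 [114, 115, 143, 146, 131, 116, 143, 149, 131, 113, 142, 149, 130, 114, 148, 151, 127, 112, 147, 154, 141]
top 20 finger centre offset 3.83 amp 18.4 [116, 119, 144, 147, 132, 115, 150, 155, 136, 107, 133, 140, 131, 105, 139, 144, 127, 104, 141, 144, 129]
scene -20 finger centre offset -1.59 amp 32.8 [81, 129, 148, 89, 75, 136, 145, 82, 75, 123, 133, 75, 79, 126, 140, 91, 85, 135, 152, 138, 133]
scene -10 finger centre offset -1.77 amp 36.5 [78, 141, 156, 86, 79, 141, 149, 87, 78, 135, 135, 83, 78, 141, 143, 87, 78, 139, 149, 132, 125]
scene 0 finger centre offset -1.75 amp 36.6 [76, 135, 143, 83, 72, 134, 142, 76, 76, 133, 141, 80, 80, 138, 149, 86, 83, 138, 152, 130, 124]
scene 10 finger centre offset -1.58 amp 35.8 [74, 130, 145, 81, 71, 133, 144, 86, 73, 133, 139, 83, 73, 144, 145, 86, 77, 139, 153, 144, 143]
scene 20 finger centre offset 0.16 amp 23.4 [96, 136, 148, 124, 88, 136, 153, 131, 94, 124, 135, 124, 95, 128, 143, 130, 97, 135, 149, 141, 139]
(572, 800, 3)
```

View pics/f.png

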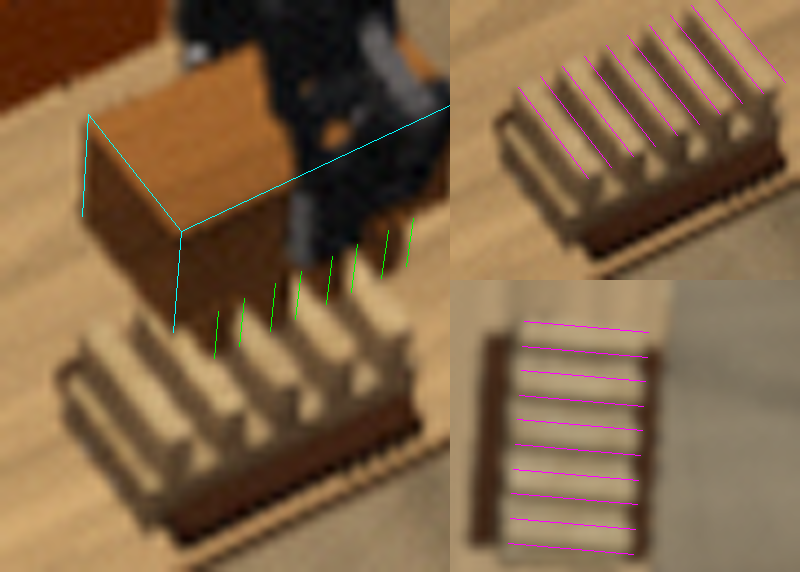

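Run:
```python
from h import *
a=np.radians(-6.2); ux=np.array([np.cos(a),np.sin(a),0]);uy=np.array([-ux[1],ux[0],0]);J=np.array([535.5,-311,57.])
s=load("scene2.npz");s3=load("scene3.npz");C=np.array([537.3,-310.7,160.7])
def prof(v,P,ch=None):
    g=v.im.astype(np.float32).mean(2) if ch is None else v.im[...,ch].astype(np.float32)
    p=v.pix(P).astype(np.float32); return cv2.remap(g,p[:,0][None],p[:,1][None],cv2.INTER_CUBIC)[0]
k=np.arange(-8,8.1,.25)
def edge(I): # half-level crossing between plateau ends
    I=cv2.GaussianBlur(I[None],(9,1),0)[0]; d=np.abs(np.gradient(I)); w=np.where(d>d.max()*.5,d,0); return round(float((k*w).sum()/w.sum()),2),I[[0,-1]].astype(int).tolist()
print("block left edge du",[edge(prof(s3,C+(k-50)[:,None]*ux+w*uy,2)) for w in(-15,-5,5,15)])
print("block front edge dv",[edge(prof(s3,C+i*ux+(k-25)[:,None]*uy)) for i in(-45,-40,-35,-30,-25)])
print("lower front dv",[edge(prof(s,J+(i-1.7)*ux+(k-25)[:,None]*uy)) for i in(-40,-20,0,20,40)])
print("lower back dv",[edge(prof(s,J+(i-1.7)*ux+(k+25)[:,None]*uy)) for i in(-40,-20,0,20,40)])
for w in(-18,-12,12,18):
  u=np.arange(-60,60,.25);I=prof(s,J+u[:,None]*ux+w*uy);m=I>112
  print(w,"bright runs",u[np.flatnonzero(np.diff(m.astype(int)))].tolist())
```

```text
block left edge du [(-1.94, [12, 41]), (-2.25, [19, 45]), (-1.67, [19, 48]), (-6.7, [57, 46])]
block front edge dv [(-0.95, [35, 97]), (-1.49, [38, 91]), (-1.23, [37, 93]), (-1.27, [35, 96]), (-1.61, [38, 94])]
lower front dv [(-1.16, [115, 152]), (-0.56, [126, 151]), (-1.85, [135, 142]), (-1.5, [135, 141]), (-1.23, [132, 154])]
lower back dv [(0.56, [147, 137]), (1.04, [153, 136]), (-6.7, [140, 138]), (-3.19, [149, 136]), (1.1, [148, 136])]
-18 bright runs [-60.0, -57.25, -47.5, -36.75, -27.0, -17.0, -6.75, 2.75, 12.75, 23.5, 32.0]
-12 bright runs [-59.5, -58.5, -47.25, -37.5, -27.0, -16.75, -7.0, 2.75, 12.75, 23.0, 32.5]
12 bright runs [-47.25, -37.0, -27.25, -17.25, -7.0, 2.5, 12.75, 22.75, 32.75]
18 bright runs [-59.5, -47.25, -35.25, -27.0, -15.0, -6.5, 3.75, 13.25, 24.5, 33.25]
```

In the same scene picture the block sits 1.9 mm too far along +x and about 0.5 mm low in y relative to the lower half. I'll correct that, level the 0.3° tilt, and lower to a gap of about 10 mm.

Call:
{"name": "play_rows", "arguments": {
  "series": [
    [1,[0.0005,-0.0018,0],[0.2,0,0]],
    [1,[0.0005,-0.0018,0.006],[0.3,0,0]],
    [1,[0.0005,-0.0018,0.012],[0.3,0,0]],
    [1,[0.0005,-0.0018,0.018],[0.3,0,0]],
    [1,[0.0005,-0.0018,0.022],[0.3,0,0]],
    [1,[0.0005,-0.0018,0.0235],[0.3,0,0]],
    [1,[0.0005,-0.0018,0.0235],[0.3,0,0]],
    [1,[0.0005,-0.0018,0.0235],[0.3,0,0]]
  ]
}}

```text
clock: 16.92
tool_pos: [535.1, -309.8, 97.4]
tcp_rot: [0.744, 0.668, -0.0, -0.0]
ft_force: [0.7, -0.0, -1.8]
opening: 49.2
```

Run:
```python
from h import *
from station import camera,read_state
go(535.45,-310,98,83.8)
c=camera("scene");np.savez("scene4.npz",**c);s=load("scene4.npz")
z=read_state()["tool_pos"]
a=np.radians(-6.2); ux=np.array([np.cos(a),np.sin(a),0]);uy=np.array([-ux[1],ux[0],0]);J=np.array([535.5,-311,57.])
C=z+[0,0,39.]
def prof(v,P,ch=None):
    g=v.im.astype(np.float32).mean(2) if ch is None else v.im[...,ch].astype(np.float32)
    p=v.pix(P).astype(np.float32); return cv2.remap(g,p[:,0][None],p[:,1][None],cv2.INTER_CUBIC)[0]
k=np.arange(-6,6.1,.25)
def edge(I):
    I=cv2.GaussianBlur(I[None],(9,1),0)[0]; d=np.abs(np.gradient(I)); w=np.where(d>d.max()*.5,d,0); return float((k*w).sum()/w.sum())
du=np.median([edge(prof(s,C+(k-50)[:,None]*ux+w*uy,2)) for w in(-15,-5,5)])
dv=np.median([edge(prof(s,C+i*ux+(k-25)[:,None]*uy)) for i in(-45,-40,-35,-30,-25)])
r=C-J; print("block in scene frame u,v",(r@ux+du).round(2),(r@uy+dv).round(2),"want -2.0,-0.3")
x,y=325,195
cv2.imwrite("pics/g.png",cv2.resize(c["color"][y:y+70,x:x+65,::-1],None,fx=8.5,fy=8.5,interpolation=cv2.INTER_CUBIC))
```

```text
t 16.93 pos [ 535.1 -309.8   97.4] yaw 83.83 tilt [-0.06  0.  ] F [ 0.7 -0.  -1.8] op 49.2 q [ 0.48  0.71  0.01  1.66 -0.01  0.77  1.96]
shift [-0.0001  0.0004 -0.0006] turn [-0.06  0.01  0.03]
block in scene frame u,v -3.01 0.11 want -2.0,-0.3
```

View pics/g.png

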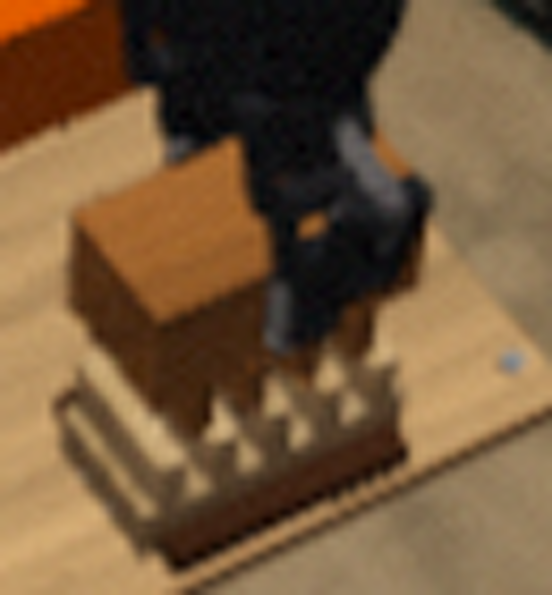

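The block now hovers with its fingers over the gaps (lower fingers at (222,410)…(385,345) show between them). One last trim of +0.7 mm along x and 0.6 mm up, then hold.

Call:
{"name": "play_rows", "arguments": {
  "series": [
    [1,[-0.0001,0.0007,-0.0006],[0,0,0]],
    [1,[-0.0001,0.0007,-0.0006],[0,0,0]],
    [1,[-0.0001,0.0007,-0.0006],[0,0,0]],
    [1,[-0.0001,0.0007,-0.0006],[0,0,0]],
    [1,[-0.0001,0.0007,-0.0006],[0,0,0]],
    [1,[-0.0001,0.0007,-0.0006],[0,0,0]],
    [1,[-0.0001,0.0007,-0.0006],[0,0,0]],
    [1,[-0.0001,0.0007,-0.0006],[0,0,0]]
  ]
}}

```text
clock: 17.98
tool_pos: [535.6, -309.9, 97.8]
tcp_rot: [0.744, 0.668, -0.001, -0.001]
ft_force: [0.4, 1.1, -2.3]
opening: 49.5
```

Run:
```python
from h import *
from station import read_state,job_done
go(535.8,-310,98,83.8)
s=read_state()
if abs(s["tool_pos"]-[535.8,-310,98]).max()<1.5 and s["opening"]>47: print(job_done())
```

```text
t 17.98 pos [ 535.6 -309.9   97.8] yaw 83.83 tilt [-0.09  0.01] F [ 0.4  1.1 -2.3] op 49.5 q [ 0.48  0.71  0.01  1.66 -0.01  0.77  1.96]
shift [-0.0001  0.0002 -0.0002] turn [-0.09 -0.    0.03]
the job is handed in; nothing more can be done
None
```

I hung the guard over the middle of the bar and let go of it. Then I picked up the upper half and handed the job in while still holding it over the lower half, at about 18 s.

- **Guard:** I felt the roof touch the bar at 6.6 N before opening the gripper. A picture taken afterwards shows it hanging mid-bar with a leg on each side.
- **Upper half:** by the arm's reading its finger tips are about 10 mm above the lower half. It is level to 0.1° and about 49.5 mm thick in the jaws. The only force on the wrist was the block's weight, and I saw no sign of the halves touching.
- **Line-up:** the last picture showed the four fingers over the gaps, 1.0 mm off along the row and 0.4 mm across. I then moved about 0.7 mm along the row to correct this, but only checked that with the arm's position reading, not another picture. I estimate the remaining error at about 1 mm or less.
- **Disagreement:** the two cameras differed by about 1 to 4.5 mm in x. I lined the halves up using only the scene camera, measuring both in its pictures.
- **Other things on the bench:** I did not measure these again at the end. None was in the arm's path, and I felt no unexpected contact.

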